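# Take the thick rolling pin out of the covered washing-up basin

### The job

Three plain wooden rolling pins lie in the steel washing-up basin, which is partly covered by the chopping board and the metal draining tray laid across its rim. Take out the thickest of the three through the gap between board and tray: the pin is longer than the gap, so run it back under the board and bring its other end up and out at a slant. Finish still holding it level over the basin, not letting go, at least 5 cm clear above board and tray, with the other two pins still in the basin and the board, the tray, the things on them and everything else on the counter left in place.

Things in the scene. Friction and masses are not known exactly. Their poses are not given: they have to be found in the camera images.
- basin: oblong open steel basin, fixed to the counter. Origin: centre of its underside; its y is its long direction, x across, z up. Outside 320 (x) by 470 (y) by 105 mm high, plus a 12 mm rim lip all round flush with the top; walls and floor 5 mm, so inside 310 by 460 mm and 100 mm deep, floor 5 mm above the origin. The board lies over its -y part, the tray over its +y end
- board: brown wooden chopping board lying loose across the rim at the -y end of the basin, 345 (x) by 245 (y) by 15 mm, 0.95 kg; origin centre of its underside (105 mm above the counter). Its edge at y = +122.5 mm is one side of the gap. Its axes agree with the basin's to within 0.02 rad
- tray: shallow metal draining tray lying loose across the rim at the +y end of the basin, 345 (x) by 95 (y) by 10 mm high, 0.7 kg; origin centre of its underside (105 mm above the counter). Its edge at y = -47.5 mm is the other side of the gap, which is 168 to 182 mm wide and runs the full width of the basin
- pin_thick: the thickest rolling pin: a plain straight light-wood rod, 32 mm in diameter over most of its length, 370 mm long, the last 30 mm of each end tapering to 23 mm, 0.17 to 0.26 kg. Lies on the basin floor roughly along the basin's y, its -y end under the board and its +y end under the tray; its middle shows in the gap. Origin at the middle of its length on its surface (underside at the start); its y runs along the pin, from the end under the board to the end under the tray
- pin_thick_center (a point): point on the axis of the thickest pin, at the middle of its length
- pin_thick_board_end (a point): centre of the end face of the thickest pin that starts under the board, 185 mm from the middle
- pin_thick_tray_end (a point): centre of the end face of the thickest pin that starts under the tray, 185 mm from the middle
- pin_medium_center (a point): middle of the axis of a look-alike rolling pin, same wood and length (370 mm), 25 mm thick, lying beside the others on the basin floor; stays in the basin
- pin_thin_center (a point): middle of the axis of a look-alike rolling pin, same wood and length (370 mm), 18 mm thick, lying beside the others on the basin floor; stays in the basin. The three pins lie in any order, about 58 mm apart across the basin
- lemon: half a lemon, cut face down on the board, 54 mm across, 30 mm high; origin centre of its underside
- knife: small paring knife lying on the board, 210 mm long, 14 mm high; origin under its middle; its x points along the blade to the tip
- pad: dark green scouring pad in the tray, 85 by 55 by 12 mm; origin centre of its underside
- mug: white mug on the counter, 84 mm across, 95 mm high; origin centre of its underside
- jar: glass jar on the counter, 80 mm across, 120 mm high; origin centre of its underside
- bowl: blue bowl on the counter, 150 mm across, 65 mm high; origin centre of its underside
- glass: drinking glass on the counter, 72 mm across, 110 mm high; origin centre of its underside

How it is judged:
By the outcome, as a careful person would: the job done as asked, in the order asked, and still so for the second after the job is handed in, while the arm keeps its last pose, push and grip.
It also fails if it takes over 48 s, if anything falls off the work surface, if the arm or the gripper's body presses on something with over 40 N, if the wrist force passes 120 N, or if a joint passes its speed limit or range.

### The arm

A 6-joint arm with a two-finger parallel gripper is mounted at the origin on the work surface. World frame = base frame: x ahead of the robot, y to its left, z up, the work surface at z = 0. Lengths are in mm, angles in degrees, forces in N, time in s.
With the tool pointing down it reaches from about 375 to 975 mm from the base axis. Payload 3.8 kg.
Tool frame: the origin (TCP) lies at the very end of the fingers, on their centre line; the grasp point (between the pads) lies 19 mm behind it; z points along the fingers, y is the line along which they close (so a half turn about z gives the same grasp; the last joint's range is limited). The gripper opens to 85 mm and grips with 20 to 120 N. Pads are 22 mm wide; open, the fingers measure 114 mm over their backs; the gripper's body (76 mm by 85 mm) begins 54 mm behind the grasp point. The pads swing forward as they close: fully open they stand 13 mm farther back than shut.
Start: joints at [-2.114, 15.12, 91.902, -0, 72.978, -2.114], TCP at [674.995, -0.002, 231.28] pointing down, gripper open.
Joint ranges: [-150.88, 150.88], [-54.13, 125.18], [17.81, 147.31], [-75.09, 255.09], [0, 152.58], [-146.25, 146.25]. Speed limits (degrees/s): [147.25, 147.25, 180, 180, 180, 180].

### API

Orientations are given as a 3x3 rotation matrix whose columns are the frame's x, y, z axes.
In Python, from cell import r gives the robot as it stands. The module is installed in compiled form; this text tells all that it offers.
- The arm moves only by the shell command python3 -m creep 'ROWS' [FORCE]. ROWS is JSON, a list of rows, each a list of 3 entries, a list of its own where there are three numbers: the turn, a rotation vector about the tool's x, y, z in degrees, then the shift along the tool's x, y, z in cm, then the opening in per cent of the stroke, from 0 (shut) to 100 (fully open). A call has exactly 8 rows; each row is the pose to reach, as a shift and turn from the pose commanded when the call began, along the tool's axes at that moment; what a row does not reach only later rows make up. A row lasts 1/8 s, in which the tool goes at most 62.5 mm and 10.7 degrees, less where a joint would pass 70% of its speed; a pose out of reach is approached as far as the arm can. A call with a gripper value outside its range is refused whole. The fingers move at their own pace and stop on an object; FORCE is the grip in N (left out, the last holds). Time passes only in rows, so rows that repeat a pose let the fingers close, or fill a call up. It gives the time, the measured TCP pose, the force, the opening and the grip force at its end, in the units of the state.
- r.observe(): the state, without advancing time (a new reading comes with each control period).
- r.read_camera(name): name is "scene" or "side" or "wrist"; returns a dict with "pixels" (420x560x3 uint8, red, green, blue), "z_map" (420x560 float32, mm along the optical axis (not along the pixel's ray), 0 where there is no reading), "K" (3x3 intrinsics, pixels), "dist" ([k1, k2, p1, p2, k3] as OpenCV has them; the pictures are not rectified), "rvec" (rotation vector, rad) and "tvec" (3), from world to camera coordinates, as OpenCV has them. Camera axes: x right, y down, z forward; pixel columns grow to the right and rows downward; lengths in mm; the calibration is good to about 2 mm. A picture is of the moment at which its call begins.
- r.job_done(): hands the job in; it is judged then, once.
The state is a dict: "clock": time; "joint_pos": joint angles; "joint_vel": joint speeds; "effort": joint torques, N m; "position": TCP position; "orientation": TCP orientation; "ft_force": force on the tool from outside, world axes, zero at the start; "wrist_torque": the same for the moment, N m; "width": finger opening in mm; "finger_force": force on a finger pad.
Only numpy, scipy, OpenCV 4.12 (cv2) and the standard library are available. Lean on these libraries where they do the work, as an engineer would, in place of code of your own. Each camera call takes 0.05 s, during which the arm holds its last target. There are 200 camera calls.

## Working session

There is one attempt and no reset: what is moved stays moved. The work goes in short steps, Python scripts to look and compute and a shell command to move; the robot and the scene stay as the last step left them, time stands still between calls to the robot, and variables do not carry over. Pictures are saved under pics/ and viewed, at most 10 in all, crops included, and the job is handed in when it is done.

```bash
mkdir -p pics; cat > h.py <<'E'
import numpy as np, cv2
from cell import r
def cam(n):
    c=r.read_camera(n); c['R']=cv2.Rodrigues(np.array(c['rvec'],float))[0]; c['t']=np.array(c['tvec'],float).ravel(); return c
def save(c,f): cv2.imwrite('pics/'+f,c['pixels'][:,:,::-1])
def cloud(c):
    h,w=c['z_map'].shape; u,v=np.meshgrid(np.arange(w),np.arange(h))
    p=cv2.undistortPoints(np.stack([u,v],-1).reshape(-1,1,2).astype(np.float64),np.array(c['K'],float),np.array(c['dist'],float)).reshape(h,w,2)
    z=c['z_map'].astype(float); P=np.dstack([p[...,0]*z,p[...,1]*z,z])
    W=(P-c['t'])@c['R']; W[z==0]=np.nan; return W
E
python3 - <<'E'
from h import *
import pickle
a=[]
for n in ('scene','side','wrist'):
    c=cam(n); a.append(c['pixels']); print(n,(-c['R'].T@c['t']).round(),c['R'][2].round(2)); pickle.dump(c,open(n+'.pkl','wb'))
cv2.imwrite('pics/a.png',cv2.resize(np.vstack([np.hstack(a[:2]),np.hstack([a[2],a[2]*0])])[:,:,::-1],(800,600)))
print(r.observe())
E
```

```text
scene [1125. -453.  809.] [-0.59  0.45 -0.67]
side [ 21. 998. 811.] [ 0.38 -0.76 -0.53]
wrist [675.  70. 373.] [-0.   -0.27 -0.96]
{'clock': 0.15, 'joint_pos': array([-2.11367785e+00,  1.51610088e+01,  9.19641063e+01,  3.55745535e-04,
        7.29770064e+01, -2.11364305e+00]), 'joint_vel': array([ 0.04990406, -0.06706261, -0.31873776, -0.0259396 , -0.01726201,
        0.052572  ]), 'effort': array([-4.44535381e-04, -5.15905774e+01, -3.67958951e+01, -2.06692371e-04,
        8.09489022e-03,  2.50629785e-05]), 'position': array([6.74429484e+02, 2.75921654e-02, 2.30219474e+02]), 'orientation': array([[ 2.49411608e-06,  9.99998414e-01, -1.78092408e-03],
       [ 9.99999997e-01, -2.36648066e-06,  7.16701884e-05],
       [ 7.16658602e-05, -1.78092425e-03, -9.99998412e-01]]), 'ft_force': array([ 0.74405487, -0.60220731,  0.44779152]), 'wrist_torque': array([ 0.03341875, -0.05430174,  0.0268338 ]), 'finger_force': 0.0, 'width': 85.28535731748755}
```

View pics/a.png

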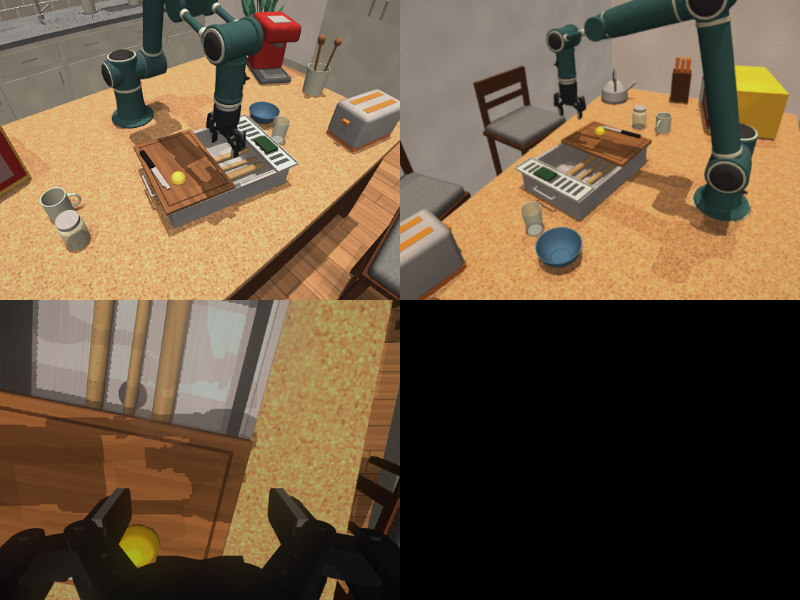

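The picture shows the board with knife and lemon nearest −y, then the gap with three pins, then the tray with the pad. In the wrist view (bottom left) the rightmost pin, at about (165,360), looks thickest. Next I'll measure the pins, the board edge and the tray edge.

```bash
python3 - <<'E'
from h import *
import pickle
for n in ('scene','side','wrist'):
    c=pickle.load(open(n+'.pkl','rb')); W=cloud(c)
    hsv=cv2.cvtColor(c['pixels'],cv2.COLOR_RGB2HSV)
    z=W[...,2]; reg=(W[...,0]>400)&(W[...,0]<950)&(abs(W[...,1])<400)
    # top of board: z 112..126
    m=reg&(z>112)&(z<126)&(hsv[...,0]<18)&(hsv[...,1]>90)
    m=cv2.morphologyEx(m.astype(np.uint8),cv2.MORPH_OPEN,np.ones((3,3)))
    k,l,s,_=cv2.connectedComponentsWithStats(m)
    i=1+np.argmax(s[1:,4]); p=W[l==i]
    b=cv2.minAreaRect(p[:,:2].astype(np.float32)); print(n,'board',np.round(b[0]),np.round(b[1]),b[2],'z',np.median(p[:,2]).round(1),'x',np.percentile(p[:,0],[.5,99.5]).round(),'y',np.percentile(p[:,1],[.5,99.5]).round())
    m=reg&(z>8)&(z<60)&(hsv[...,1]>60)&(hsv[...,0]<28)
    m=cv2.morphologyEx(m.astype(np.uint8),cv2.MORPH_OPEN,np.ones((3,3)))
    k,l,s,_=cv2.connectedComponentsWithStats(m)
    for i in range(1,k):
        if s[i,4]<150: continue
        p=W[l==i]; d=cv2.fitLine(p[:,:2].astype(np.float32),cv2.DIST_L2,0,.01,.01).ravel()
        perp=(p[:,:2]-d[2:])@[-d[1],d[0]]
        print('  pin?',s[i,4],d.round(3),'w',np.ptp(np.percentile(perp,[1,99])).round(1),'ztop',np.percentile(p[:,2],97).round(1),'y',np.percentile(p[:,1],[1,99]).round(), 'xmed',np.median(p[:,0]).round())
    g=reg&(z>104)&(z<118)&(hsv[...,1]<60)
    p=W[g]; 
    if len(p): print('  grey top: x',np.percentile(p[:,0],[1,99]).round(),'y hist',np.histogram(p[:,1],bins=np.arange(-200,400,20))[0])
E
```

```text
scene board [546. -78.] [246. 343.] 78.50225067138672 z 120.7 x [402. 729.] y [-224.   60.]
  pin? 180 [2.12000e-01 9.77000e-01 5.40540e+02 1.37471e+02] w 19.4 ztop 33.4 y [102. 174.] xmed 541.0
  pin? 305 [2.25000e-01 9.74000e-01 6.04412e+02 1.72595e+02] w 16.7 ztop 25.4 y [ 95. 257.] xmed 605.0
  pin? 554 [1.87000e-01 9.82000e-01 6.53614e+02 1.52188e+02] w 27.9 ztop 39.0 y [ 77. 236.] xmed 654.0
  grey top: x [417. 790.] y hist [  3   5   6  10   6   7   9   8   9  10  20  42  45  41  61  55  58  45
  64 187 353 293 321 362 307 196  71   0   0]
side board [544. -76.] [251. 341.] 78.96793365478516 z 121.0 x [401. 724.] y [-214.   72.]
  pin? 405 [2.00000e-01 9.80000e-01 6.12091e+02 3.71680e+01] w 28.5 ztop 39.3 y [-51. 122.] xmed 613.0
  pin? 234 [2.25000e-01 9.74000e-01 5.62159e+02 3.91660e+01] w 16.8 ztop 25.7 y [-51. 120.] xmed 563.0
  pin? 353 [2.23000e-01 9.75000e-01 5.08358e+02 5.25240e+01] w 25.6 ztop 33.1 y [-40. 137.] xmed 509.0
  grey top: x [410. 784.] y hist [  0   0   0   0   0   0   0   0   0   0   6  16  14  25  41  43  37  40
  43 161 287 363 440 434 419 253 111   0   0]
wrist board [575. -60.] [201. 287.] 78.5465316772461 z 120.1 x [428. 727.] y [-141.   59.]
  pin? 4023 [2.27000e-01 9.74000e-01 5.34715e+02 1.13933e+02] w 23.4 ztop 30.6 y [ 41. 179.] xmed 535.0
  pin? 2884 [2.23000e-01 9.75000e-01 5.85181e+02 1.09843e+02] w 16.4 ztop 24.0 y [ 30. 180.] xmed 586.0
  pin? 5387 [1.97000e-01 9.80000e-01 6.34699e+02 1.03919e+02] w 30.7 ztop 37.8 y [ 22. 176.] xmed 635.0
  grey top: x [723. 764.] y hist [  0   0   0   0   0   0   0   0   0   0 190 445 482 504 523 585 612 469
   0   0   0   0   0   0   0   0   0   0   0]
```

```bash
python3 - <<'E'
from h import *
import pickle
ey=np.array([.199,.98]);ex=np.array([.98,-.199]);o=np.array([569.5,43.])
im=[]
for n in ('scene','side'):
    c=pickle.load(open(n+'.pkl','rb')); W=cloud(c); z=W[...,2]
    s=(W[...,:2]-o)@ey; t=(W[...,:2]-o)@ex
    hsv=cv2.cvtColor(c['pixels'],cv2.COLOR_RGB2HSV)
    reg=(abs(t)<220)&(s>-280)&(s<320)
    def rep(name,m):
        if m.sum()>5: print(n,name,m.sum(),'s',np.percentile(s[m],[.5,2,98,99.5]).round(),'t',np.percentile(t[m],[.5,2,98,99.5]).round(),'z',np.percentile(z[m],[2,50,98]).round())
    rep('board',reg&(z>115)&(z<126)&(s<20)&(hsv[...,1]>90))
    rep('tray+rim z>100',reg&(z>101)&(z<130)&(s>100))
    rep('tray z>111',reg&(z>111)&(z<130)&(s>100))
    rep('rim in gap',reg&(z>98)&(z<109)&(s>15)&(s<150))
    rep('end wall',reg&(z>20)&(z<95)&(s>200)&(s<320))
    rep('pad',reg&(z>108)&(s>120)&(hsv[...,0]>40)&(hsv[...,0]<90)&(hsv[...,1]>60))
    rep('lemon',reg&(z>123)&(s<10)&(hsv[...,0]>22)&(hsv[...,0]<35)&(hsv[...,1]>120))
    pm=reg&(z>8)&(z<60)&(hsv[...,1]>60)&(hsv[...,0]<28)
    for a in range(-120,240,20):
        q=pm&(s>=a)&(s<a+20)&(t>25)&(t<85)
        if q.sum()>5: print('   pin s',a,q.sum(),'t',np.percentile(t[q],[3,97]).round(),'z',np.percentile(z[q],95).round(1))
    ys,xs=np.where(reg&(s>0)&(s<280)); y0,y1,x0,x1=ys.min(),ys.max(),xs.min(),xs.max()
    print(n,x0,y0,x1,y1)
    im.append(cv2.resize(c['pixels'][y0:y1,x0:x1],(400,400),interpolation=cv2.INTER_CUBIC))
cv2.imwrite('pics/b.png',np.hstack(im)[:,:,::-1])
E
```

```text
scene board 8758 s [-246. -243.   -8.   -4.] t [-170. -164.  169.  171.] z [118. 121. 123.]
scene tray+rim z>100 2777 s [106. 123. 264. 266.] t [-164. -150.  177.  178.] z [105. 110. 122.]
scene tray z>111 974 s [169. 170. 265. 267.] t [-167. -153.  178.  179.] z [111. 116. 123.]
scene rim in gap 428 s [ 15.  17. 147. 149.] t [-171. -169.  172.  173.] z [100. 105. 108.]
scene end wall 259 s [200. 200. 244. 246.] t [-155.  -55.  163.  163.] z [20. 39. 79.]
scene pad 433 s [191. 192. 243. 245.] t [-0.  2. 82. 83.] z [112. 121. 123.]
scene lemon 174 s [-179. -178. -146. -145.] t [45. 49. 82. 83.] z [137. 144. 151.]
   pin s 40 52 t [45. 70.] z 38.7
   pin s 60 74 t [46. 70.] z 38.3
   pin s 80 75 t [46. 70.] z 38.6
   pin s 100 74 t [46. 70.] z 38.8
   pin s 120 67 t [46. 70.] z 39.1
   pin s 140 69 t [45. 70.] z 38.3
   pin s 160 71 t [45. 70.] z 38.9
   pin s 180 51 t [46. 67.] z 38.4
   pin s 200 25 t [46. 65.] z 35.5
scene 270 0 422 304
side board 3767 s [-242. -235.   -1.    1.] t [-177. -174.  160.  165.] z [117. 121. 124.]
side tray+rim z>100 3037 s [106. 122. 265. 266.] t [-173. -170.  172.  175.] z [104. 110. 122.]
side tray z>111 1084 s [170. 171. 266. 267.] t [-170. -169.  173.  175.] z [111. 116. 123.]
side rim in gap 391 s [ 16.  19. 148. 149.] t [-175. -174.  169.  170.] z [ 99. 105. 108.]
side end wall 1549 s [202. 207. 282. 283.] t [-161. -160.  150.  158.] z [22. 59. 86.]
side pad 368 s [195. 197. 248. 249.] t [-5. -5. 75. 77.] z [115. 120. 124.]
side lemon 62 s [-189. -170. -137. -137.] t [38. 38. 72. 76.] z [138. 145. 151.]
   pin s -100 23 t [34. 60.] z 35.9
   pin s -80 41 t [35. 57.] z 38.6
   pin s -60 48 t [34. 58.] z 38.7
   pin s -40 43 t [36. 58.] z 38.4
   pin s -20 44 t [34. 57.] z 39.0
   pin s 0 47 t [35. 57.] z 38.3
   pin s 20 49 t [34. 60.] z 38.0
   pin s 40 50 t [33. 57.] z 38.9
   pin s 60 48 t [34. 58.] z 38.1
   pin s 80 25 t [36. 55.] z 38.4
side 155 23 321 326
```

View pics/b.png

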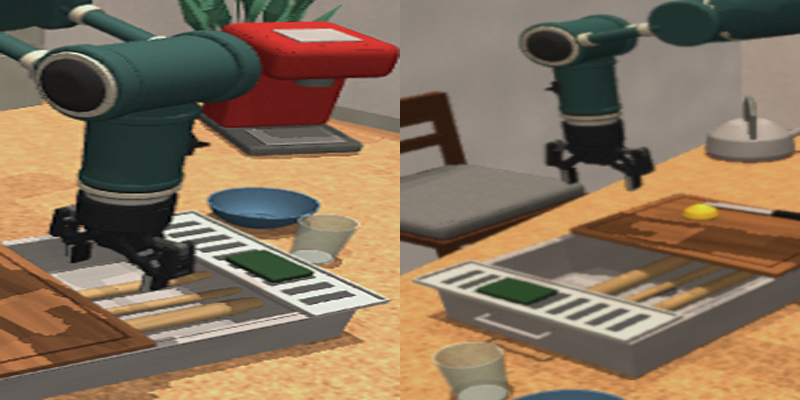

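The thick pin's axis is at t≈52 in board coordinates and its top is at about 38. Its tapered tray end shows at about (262,300) in the left crop, near s≈208. The gap runs from s≈0 to 170. Now I'll go above the grasp place.

```bash
python3 -m creep '[[[0,0,4],[4,-1,0],54],[[0,0,8],[8,-2,0],54],[[0,0,11.4],[12,-3,1],54],[[0,0,11.4],[14,-3.2,3],54],[[0,0,11.4],[14.1,-3.2,5],54],[[0,0,11.4],[14.1,-3.2,6],54],[[0,0,11.4],[14.1,-3.2,6],54],[[0,0,11.4],[14.1,-3.2,6],54]]' 100
python3 - <<'E'
from h import *
o=r.observe(); R=np.array(o['orientation']); T=np.array(o['position'])
c=cam('wrist'); save(c,'c.png'); W=cloud(c); z=W[...,2]
hsv=cv2.cvtColor(c['pixels'],cv2.COLOR_RGB2HSV)
m=(z>8)&(z<60)&(hsv[...,1]>60)&(hsv[...,0]<28)
m=cv2.morphologyEx(m.astype(np.uint8),cv2.MORPH_OPEN,np.ones((5,5)))
k,l,s,_=cv2.connectedComponentsWithStats(m)
for i in range(1,k):
    if s[i,4]<800: continue
    p=W[l==i]; q=(p-T)@R
    d=cv2.fitLine(q[:,:2].astype(np.float32),cv2.DIST_L2,0,.01,.01).ravel(); d*=np.sign(d[0])
    print(s[i,:4],s[i,4],'tool-frame dir deg',np.degrees(np.arctan2(d[1],d[0])).round(2),'y at x=0',(d[3]-d[2]*d[1]/d[0]).round(1),'w',np.ptp(np.percentile(q[:,1]-q[:,0]*d[1]/d[0],[1,99])).round(1),'top z',np.percentile(p[:,2],97).round(1),'x',np.percentile(q[:,0],[1,99]).round())
print(T,R.round(3).tolist(),o['width'])
E
```

```text
clock: 1.15
position: [643.7, 140.0, 171.7]
orientation: [[0.199, 0.98, 0.001], [0.98, -0.199, -0.0], [0.0, 0.001, -1.0]]
ft_force: [0.8, -0.6, 0.5]
width: 45.9
finger_force: 0.0
[146 135  39 171] 4363 tool-frame dir deg 1.82 y at x=0 -104.2 w 22.8 top z 30.6 x [-102.   57.]
[214 135  21 120] 2197 tool-frame dir deg 1.3 y at x=0 -50.7 w 17.1 top z 23.8 x [-54.  57.]
[261 135  35 228] 7319 tool-frame dir deg -0.26 y at x=0 -0.1 w 30.7 top z 37.5 x [-168.   57.]
[643.72246544 139.97978873 171.74587778] [[0.199, 0.98, 0.001], [0.98, -0.199, -0.0], [0.0, 0.001, -1.0]] 45.85630050941369
```

View pics/c.png

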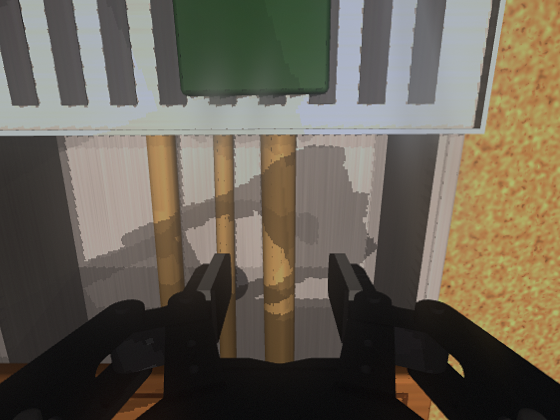

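The wrist view shows the thick pin (column ~278) centred between the fingers (columns ~215 and ~345), and the tray edge at row 132. Descend and grip.

```bash
python3 -m creep '[[[0,0,0],[0,0,4],54],[[0,0,0],[0,0,8],54],[[0,0,0],[0,0,11],54],[[0,0,0],[0,0,13.5],54],[[0,0,0],[0,0,15],54],[[0,0,0],[0,0,16],54],[[0,0,0],[0,0,16],54],[[0,0,0],[0,0,16],54]]' 100 && python3 -m creep '[[[0,0,0],[0,0,0],40],[[0,0,0],[0,0,0],25],[[0,0,0],[0,0,0],10],[[0,0,0],[0,0,0],10],[[0,0,0],[0,0,0],10],[[0,0,0],[0,0,0],10],[[0,0,0],[0,0,0],10],[[0,0,0],[0,0,0],10]]' 110
```

```text
clock: 2.2
position: [644.0, 141.2, 12.4]
orientation: [[0.198, 0.98, 0.002], [0.98, -0.198, 0.0], [0.001, 0.002, -1.0]]
ft_force: [-0.3, -0.7, 0.3]
width: 46.1
finger_force: 0.0
clock: 3.2
position: [643.9, 141.2, 13.0]
orientation: [[0.198, 0.98, 0.002], [0.98, -0.198, 0.0], [0.001, 0.002, -1.0]]
ft_force: [-2.5, -0.0, 4.5]
width: 28.5
finger_force: 109.1
```

Width of 28.5 on a 32 mm pin suggests that the pads bear above the midline. I'll reopen, go 5 mm lower and regrip.

```bash
python3 -m creep '[[[0,0,0],[0,0,0],54],[[0,0,0],[0,0,0],54],[[0,0,0],[0,0,0.3],54],[[0,0,0],[0,0,0.5],54],[[0,0,0],[0,0,0.5],30],[[0,0,0],[0,0,0.5],10],[[0,0,0],[0,0,0.5],10],[[0,0,0],[0,0,0.5],10]]' 110 
```

```text
clock: 4.2
position: [642.9, 141.0, 6.1]
orientation: [[0.198, 0.98, -0.0], [0.98, -0.198, 0.0], [-0.0, -0.0, -1.0]]
ft_force: [-0.4, -0.5, -1.1]
width: 29.1
finger_force: 108.7
```

```bash
python3 -m creep '[[[0,0,0],[0,0,-0.5],10],[[0,0,0],[0,0,-1.0],10],[[0,0,0],[-1,0,-1.0],10],[[0,0,0],[-2,0,-1.0],10],[[0,0,0],[-3,0,-1.0],10],[[0,0,0],[-4,0,-1.0],10],[[0,0,0],[-4.5,0,-1],10],[[0,0,0],[-4.5,0,-1],10]]' 110
python3 - <<'E'
from h import *
a=[]
for n,b in (('scene',(250,150,420,300)),('side',(150,120,340,300))):
    c=cam(n); x0,y0,x1,y1=b; a.append(cv2.resize(c['pixels'][y0:y1,x0:x1],(400,400),interpolation=cv2.INTER_CUBIC))
cv2.imwrite('pics/d.png',np.hstack(a)[:,:,::-1])
E
```

```text
clock: 5.2
position: [634.0, 96.4, 16.2]
orientation: [[0.198, 0.98, -0.0], [0.98, -0.198, 0.0], [0.0, -0.0, -1.0]]
ft_force: [0.0, -0.3, -1.3]
width: 29.3
finger_force: 108.7
```

View pics/d.png

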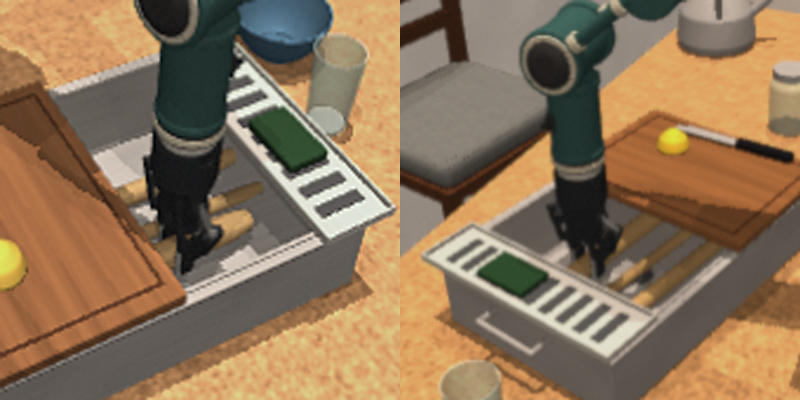

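The pin is held and slid back. Its tray end now shows free at about (250,215) in the left crop, so I'll measure where it is relative to the tray edge.

```bash
cat > m.py <<'E'
from h import *
ey=np.array([.199,.98]);ex=np.array([.98,-.199]);o=np.array([569.5,43.])
c=cam('scene'); W=cloud(c); hsv=cv2.cvtColor(c['pixels'],cv2.COLOR_RGB2HSV)
s=(W[...,:2]-o)@ey; t=(W[...,:2]-o)@ex; z=W[...,2]
wood=(hsv[...,1]>60)&(hsv[...,0]<28)&(t>30)&(t<85)&(z>25)&(s>20)&(s<420)
wood=cv2.morphologyEx(wood.astype(np.uint8),cv2.MORPH_OPEN,np.ones((2,2)))>0
for a in range(20,420,20):
    q=wood&(s>=a)&(s<a+20)
    if q.sum()>4: print(a,q.sum(),'smax',s[q].max().round(),'t',np.percentile(t[q],[3,97]).round(),'ztop',np.percentile(z[q],95).round(1))
E
python3 m.py
```

```text
40 70 smax 59.0 t [50. 75.] ztop 65.8
60 14 smax 79.0 t [ 49. 113.] ztop 118.9
120 50 smax 139.0 t [52. 70.] ztop 50.7
140 58 smax 160.0 t [52. 69.] ztop 47.9
160 22 smax 179.0 t [51. 67.] ztop 46.0
180 6 smax 193.0 t [40. 51.] ztop 7.1
```

```bash
python3 -m creep '[[[0,0,0],[-0.3,0,-0.8],10],[[0,2.5,0],[-0.55,0,-2],10],[[0,5,0],[-0.6,0,-3.2],10],[[0,7.5,0],[-0.65,0,-4.4],10],[[0,10,0],[-0.75,0,-5.5],10],[[0,12.5,0],[-0.9,0,-6.1],10],[[0,15,0],[-1.1,0,-6.5],10],[[0,15,0],[-1.1,0,-6.5],10]]' 110
python3 m.py
python3 - <<'E'
from h import *
a=[]
for n,b in (('scene',(230,130,420,320)),('side',(150,100,350,300))):
    c=cam(n); x0,y0,x1,y1=b; a.append(cv2.resize(c['pixels'][y0:y1,x0:x1],(400,400),interpolation=cv2.INTER_CUBIC))
cv2.imwrite('pics/e.png',np.hstack(a)[:,:,::-1])
E
```

```text
clock: 6.35
position: [632.2, 85.3, 82.0]
orientation: [[0.192, 0.98, 0.052], [0.947, -0.199, 0.253], [0.258, 0.001, -0.966]]
ft_force: [-0.1, -0.2, -1.9]
width: 28.6
finger_force: 108.7
20 84 smax 39.0 t [51. 90.] ztop 123.2
60 10 smax 80.0 t [ 6. 55.] ztop 122.8
80 73 smax 99.0 t [ 9. 70.] ztop 126.7
100 79 smax 120.0 t [51. 70.] ztop 131.8
120 64 smax 140.0 t [ 9. 70.] ztop 134.8
140 28 smax 159.0 t [ 5. 67.] ztop 135.4
160 6 smax 177.0 t [-1.  6.] ztop 24.1
220 6 smax 236.0 t [-30. -23.] ztop 7.1
```

View pics/e.png

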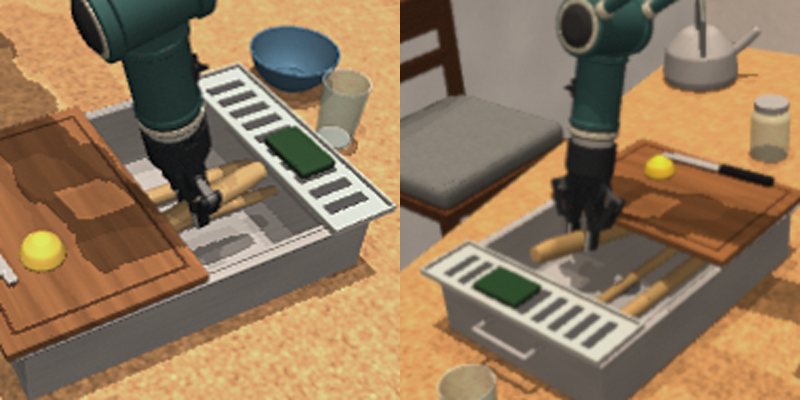

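The pin's tray end is up through the gap at about (262,172) in the left crop. Board and tray are undisturbed. Next I'll work out the pull-out path.

```bash
python3 - <<'E'
import numpy as np
D=267
def tcp(se,ze,th): th=np.radians(th); return np.array([se+D*np.cos(th)+15*np.sin(th), ze+D*np.sin(th)-15*np.cos(th)])
cur=tcp(-208,27,15)
def path(ses,c0,th0):
    a=np.radians(th0); X=np.array([np.cos(a),np.sin(a)]);Z=np.array([np.sin(a),-np.cos(a)])
    for se in ses:
        th=min(28,np.degrees(np.arctan(58/-se))) if se<-109 else 28
        ze=82+se*np.tan(np.radians(th)); p=tcp(se,ze,th); d=p-c0
        print(se,'turn',round(th-th0,1),'x',(d@X/10).round(2),'z',(d@Z/10).round(2),'TCP',p.round(),'end',(se+370*np.cos(np.radians(th))).round(),(ze+370*np.sin(np.radians(th))).round())
    return p,th
p,th=path([-200,-190,-180,-170,-160,-150,-140,-130],cur,15)
p,th=path([-120,-109,-85,-60,-35,-10,10,30],p,th)
E
```

```text
-200 turn 1.2 x 0.72 z -0.05 TCP [61. 84.] end 155.0 127.0
-190 turn 2.0 x 1.7 z -0.17 TCP [70. 88.] end 164.0 132.0
-180 turn 2.9 x 2.67 z -0.32 TCP [79. 92.] end 172.0 137.0
-170 turn 3.8 x 3.63 z -0.52 TCP [88. 96.] end 180.0 143.0
-160 turn 4.9 x 4.59 z -0.77 TCP [ 96. 101.] end 188.0 150.0
-150 turn 6.1 x 5.53 z -1.07 TCP [104. 106.] end 195.0 157.0
-140 turn 7.5 x 6.46 z -1.45 TCP [112. 112.] end 202.0 166.0
-130 turn 9.0 x 7.36 z -1.91 TCP [120. 119.] end 208.0 175.0
-120 turn 1.8 x 0.95 z -0.41 TCP [127. 127.] end 213.0 185.0
-109 turn 4.0 x 1.96 z -0.99 TCP [134. 136.] end 218.0 198.0
-85 turn 4.0 x 4.67 z -1.18 TCP [158. 149.] end 242.0 211.0
-60 turn 4.0 x 7.5 z -1.38 TCP [183. 162.] end 267.0 224.0
-35 turn 4.0 x 10.32 z -1.57 TCP [208. 175.] end 292.0 237.0
-10 turn 4.0 x 13.15 z -1.77 TCP [233. 189.] end 317.0 250.0
10 turn 4.0 x 15.4 z -1.92 TCP [253. 199.] end 337.0 261.0
30 turn 4.0 x 17.66 z -2.08 TCP [273. 210.] end 357.0 272.0
```

```bash
python3 -m creep '[[[0,1.2,0],[0.7,0,-0.05],10],[[0,2,0],[1.7,0,-0.15],10],[[0,3,0],[2.7,0,-0.3],10],[[0,4,0],[3.6,0,-0.5],10],[[0,5,0],[4.6,0,-0.8],10],[[0,6,0],[5.5,0,-1.1],10],[[0,7.5,0],[6.5,0,-1.45],10],[[0,9,0],[7.4,0,-1.9],10]]' 110
python3 m.py
python3 - <<'E'
from h import *
a=[]
for n,b in (('scene',(220,90,430,300)),('side',(150,90,360,300))):
    c=cam(n); x0,y0,x1,y1=b; a.append(cv2.resize(c['pixels'][y0:y1,x0:x1],(400,400),interpolation=cv2.INTER_CUBIC))
cv2.imwrite('pics/f.png',np.hstack(a)[:,:,::-1])
E
```

```text
clock: 7.5
position: [645.1, 151.9, 119.2]
orientation: [[0.18, 0.98, 0.081], [0.895, -0.198, 0.4], [0.408, -0.0, -0.913]]
ft_force: [0.0, -1.1, -1.1]
width: 28.7
finger_force: 108.7
20 81 smax 40.0 t [51. 70.] ztop 115.8
40 91 smax 60.0 t [51. 70.] ztop 123.6
60 94 smax 80.0 t [10. 70.] ztop 132.4
80 110 smax 100.0 t [ 9. 96.] ztop 151.4
100 30 smax 120.0 t [ 6. 79.] ztop 166.7
120 15 smax 140.0 t [-1. 59.] ztop 162.7
140 86 smax 160.0 t [-8. 69.] ztop 169.2
160 96 smax 180.0 t [-21.  69.] ztop 178.2
180 80 smax 200.0 t [-4. 68.] ztop 184.1
200 25 smax 219.0 t [35. 65.] ztop 186.0
220 9 smax 240.0 t [27. 36.] ztop 122.8
```

View pics/f.png

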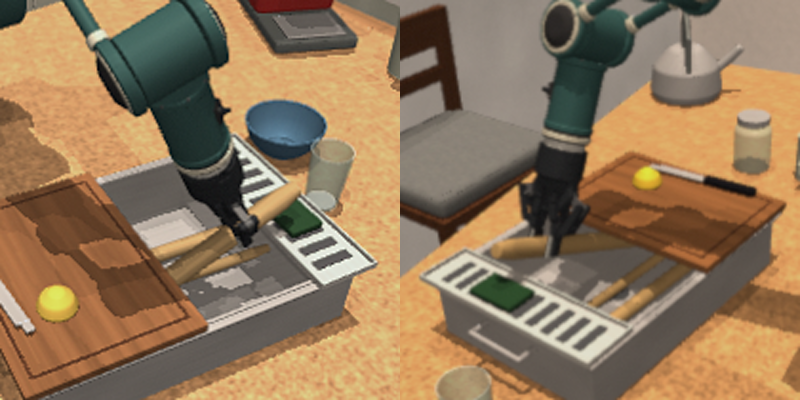

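The pin's upper end passes clear above the tray at about (290,195) in the left crop, and the slant is as planned. Continue pulling out, then lift.

```bash
python3 -m creep '[[[0,2,0],[1,0,-0.4],10],[[0,4,0],[2,0,-1],10],[[0,4,0],[4.7,0,-1.2],10],[[0,4,0],[7.5,0,-1.4],10],[[0,4,0],[10.3,0,-1.6],10],[[0,4,0],[13.1,0,-1.8],10],[[0,4,0],[15.4,0,-1.9],10],[[0,4,0],[17.7,0,-2.1],10]]' 110
python3 - <<'E'
from h import *
a=[]
for n,b in (('scene',(200,60,440,300)),('side',(130,60,370,300))):
    c=cam(n); x0,y0,x1,y1=b; a.append(cv2.resize(c['pixels'][y0:y1,x0:x1],(400,400),interpolation=cv2.INTER_CUBIC))
cv2.imwrite('pics/g.png',np.hstack(a)[:,:,::-1])
E
```

```text
clock: 8.65
position: [675.2, 301.9, 209.8]
orientation: [[0.175, 0.98, 0.092], [0.866, -0.198, 0.46], [0.469, -0.001, -0.883]]
ft_force: [0.5, -0.3, -2.1]
width: 28.7
finger_force: 108.8
```

View pics/g.png

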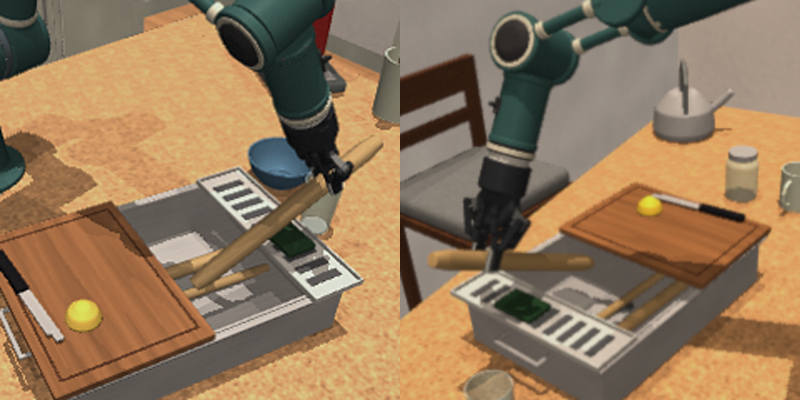

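The lower end has cleared the board, at about (200,280) in the left crop, between the board edge and the tray. Lift, level it and move it back over the basin.

```bash
python3 -m creep '[[[0,0,0],[1.2,0,-2.3],10],[[0,0,0],[2.5,0,-4.7],10],[[0,0,0],[3.7,0,-7],10],[[0,-3.5,0],[1.7,0,-7.9],10],[[0,-7,0],[-0.4,0,-8.8],10],[[0,-10.5,0],[-2.4,0,-9.7],10],[[0,-14,0],[-4.5,0,-10.6],10],[[0,-17.5,0],[-6.5,0,-11.5],10]]' 110
python3 -m creep '[[[0,-3.5,0],[-2.2,0,-0.2],10],[[0,-7,0],[-4.4,0,-0.4],10],[[0,-10.5,0],[-6.7,0,-0.7],10],[[0,-10.5,0],[-6.7,0,-0.7],10],[[0,-10.5,0],[-6.7,0,-0.7],10],[[0,-10.5,0],[-6.7,0,-0.7],10],[[0,-10.5,0],[-6.7,0,-0.7],10],[[0,-10.5,0],[-6.7,0,-0.7],10]]' 110
python3 - <<'E'
from h import *
ey=np.array([.199,.98]);ex=np.array([.98,-.199]);o=np.array([569.5,43.])
a=[]
for n in ('scene','side'):
    c=cam(n); a.append(c['pixels']); W=cloud(c); hsv=cv2.cvtColor(c['pixels'],cv2.COLOR_RGB2HSV)
    s=(W[...,:2]-o)@ey; t=(W[...,:2]-o)@ex; z=W[...,2]
    m=(hsv[...,1]>60)&(hsv[...,0]<28)&(z>200)&(z<400)&(t>20)&(t<90)&(abs(s)<400)
    for lo in range(-200,240,40):
        q=m&(s>=lo)&(s<lo+40)
        if q.sum()>15: print(n,lo,q.sum(),'s',s[q].min().round(),s[q].max().round(),'t',np.median(t[q]).round(),'z',np.percentile(z[q],[5,50,95]).round())
    b=(z>115)&(z<126)&(s<20)&(s>-280)&(abs(t)<220)&(hsv[...,1]>90); print(n,'board s',np.percentile(s[b],[.5,99.5]).round())
    b=(z>111)&(z<130)&(s>100)&(s<300)&(abs(t)<220); print(n,'tray s',np.percentile(s[b],[.5,99.5]).round())
cv2.imwrite('pics/h.png',cv2.resize(np.hstack(a),(800,300))[:,:,::-1])
E
```

```text
clock: 9.75
position: [652.7, 190.4, 280.0]
orientation: [[0.195, 0.98, 0.034], [0.964, -0.198, 0.176], [0.179, -0.001, -0.984]]
ft_force: [-0.2, 1.1, -1.5]
width: 28.8
finger_force: 108.9
clock: 10.75
position: [640.1, 126.7, 275.7]
orientation: [[0.197, 0.98, 0.0], [0.98, -0.197, 0.0], [0.0, 0.0, -1.0]]
ft_force: [-0.2, 0.1, -3.4]
width: 29.1
finger_force: 108.9
scene -200 81 s -171.0 -160.0 t 60.0 z [282. 295. 301.]
scene -160 263 s -160.0 -120.0 t 65.0 z [283. 299. 305.]
scene -120 257 s -120.0 -80.0 t 65.0 z [284. 300. 305.]
scene -80 245 s -79.0 -40.0 t 65.0 z [283. 300. 306.]
scene -40 234 s -40.0 -0.0 t 65.0 z [284. 300. 306.]
scene 0 221 s 0.0 40.0 t 65.0 z [284. 301. 306.]
scene 40 210 s 40.0 80.0 t 65.0 z [286. 302. 307.]
scene 80 81 s 80.0 120.0 t 59.0 z [287. 304. 317.]
scene 120 99 s 120.0 160.0 t 67.0 z [283. 295. 306.]
scene 160 127 s 160.0 198.0 t 63.0 z [288. 301. 308.]
scene board s [-246.   -4.]
scene tray s [169. 267.]
side -160 75 s -160.0 -121.0 t 42.0 z [282. 297. 305.]
side -120 91 s -119.0 -80.0 t 40.0 z [282. 298. 306.]
side -80 102 s -80.0 -40.0 t 41.0 z [283. 300. 306.]
side -40 102 s -39.0 -1.0 t 40.0 z [283. 300. 307.]
side 0 107 s 1.0 40.0 t 40.0 z [282. 299. 306.]
side 40 69 s 40.0 77.0 t 38.0 z [283. 295. 303.]
side 80 95 s 86.0 120.0 t 39.0 z [280. 301. 310.]
side 120 144 s 120.0 160.0 t 41.0 z [284. 301. 308.]
side 160 162 s 160.0 199.0 t 43.0 z [284. 299. 307.]
side board s [-242.    1.]
side tray s [170. 267.]
```

View pics/h.png

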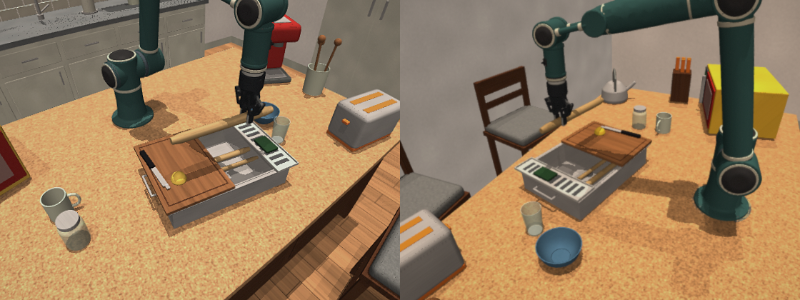

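The pin is level, with its top at about 306 mm. It is centred over the basin at about (220,130) in the left picture. The board and tray extents have not changed, and the other two pins are still inside.

```bash
python3 -c "
from cell import r
print(r.job_done())"
```

```text
the job is handed in; nothing more can be done
None
```

The thickest pin is out through the gap and held level over the basin, about 15 cm above board and tray; the other two pins are still in the basin, board and tray measured unmoved, the rest looks in place, and the job was handed in at about 11 s (verdict not shown).

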